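Pack two ornament gift sets on their bases

ROBOT

A 6-joint arm with a two-finger parallel gripper is mounted at the origin on the work surface. World frame = base frame: x ahead of the robot, y to its left, z up, the work surface at z = 0. Lengths are in m, angles in rad, forces in N, time in s.
With the tool pointing down it reaches from about 0.35 to 0.775 m from the base axis. Payload 7.3 kg.
Tool frame: the origin (TCP) lies at the very end of the fingers, on their centre line; the grasp point (between the pads) lies 19 mm behind it; z points along the fingers, y is the line along which they close (so a half turn about z gives the same grasp; the last joint's range is limited). The gripper opens to 92 mm and grips with 3 to 60 N. Pads are 19 mm wide; open, the fingers measure 130 mm over their backs; the gripper's body (75 mm by 190 mm) begins 47 mm behind the grasp point.
Start: joints at [-1.438, 0.342, 1.524, -0, 1.275, -0.146], TCP at [0.145, -0.505, 0.227] pointing down, gripper open.
Joint ranges: [-2.53, 2.53], [-0.77, 2.02], [0.04, 2.7], [-1, 4.14], [0.28, 2.66], [-3.11, 3.11]. Speed limits (rad/s): [2.57, 2.57, 3.14, 3.14, 3.14, 3.14].

INTERFACE

Orientations are given as [roll, pitch, yaw] about the fixed x, y, z axes, in that order (R = Rz(yaw) Ry(pitch) Rx(roll)).
In Python, from cell import robot gives the robot as it stands. The module is installed in compiled form; this text tells all that it offers.
- The arm moves only by the tool arm_command, never from a script. Its argument "moves" is a list of rows, each a list of 3 entries, a list of its own where there are three numbers: the shift along the tool's x, y, z in m, then the turn, a rotation vector about the tool's x, y, z in rad, then the finger opening in m, from 0 to 0.0918. In form: [[[dx, dy, dz], [ax, ay, az], claw], ...]. A call has exactly 5 rows; each row is the pose to reach, as a shift and turn from the pose commanded when the call began, along the tool's axes at that moment; what a row does not reach only later rows make up. A row lasts 1/10 s, in which the tool goes at most 50 mm and 8.59 degrees, less where a joint would pass 70% of its speed; a pose out of reach is approached as far as the arm can. A call with a gripper value outside its range is refused whole. The fingers move at their own pace and stop on an object; "squeeze" is the grip in N (left out, the last holds). Time passes only in rows, so rows that repeat a pose let the fingers close, or fill a call up. It gives the time, the measured TCP pose, the force, the opening and the grip force at its end, in the units of the state.
- robot.observe(): the state, without advancing time (a new reading comes with each control period).
- robot.read_camera(name): name is "side" or "top" or "wrist"; returns the picture (384x512x3 uint8, red, green, blue); there is no depth.
- robot.camera_model(name): a dict with "fx", "fy", "cx", "cy" (pixels), "k1" (the pictures are not rectified: a ray, as slopes to the right and down, at radius r is drawn at 1 + k1 r^2 times it, then the intrinsics apply), "R" (3x3) and "t" (3): a world point X has camera coordinates R X + t. Camera axes: x right, y down, z forward; pixel columns grow to the right and rows downward; lengths in m; the calibration is good to about 2 mm. A picture is of the moment at which its call begins: read the wrist's pose just before it. camera_model takes no time and is no camera call; for the wrist camera it gives the pose at the moment of the call.
- robot.hand_in(): hands the job in; it is judged then, once.
The state is a dict: "time": time; "qpos": joint angles; "qvel": joint speeds; "joint_efforts": joint torques, N m; "tool_pos": TCP position; "tool_rot": TCP orientation; "contact_force": force on the tool from outside, world axes, zero at the start; "torque": the same for the moment, N m; "opening": finger opening in m; "grip_force": force on a finger pad.
Only numpy, scipy, OpenCV 4.12 (cv2) and the standard library are available. Lean on these libraries where they do the work, as an engineer would, in place of code of your own. Each camera call takes 0.05 s, during which the arm holds its last target. There are 200 camera calls.

TASK

Pack the two ornament sets. On the blue base build the pair: the yellow ornament in the round pocket, the white spacer disc on it, the red ornament on the spacer and the wooden knob cap on top, centred one over the other; lay the green ornament by itself in the pocket of the brown card base. Everything lies flat and upright with pictures up; set the ornaments down, never let them drop, and leave the jar, the tape ring and the mug as they stand.

Things in the scene. Friction and masses are not known exactly. Their poses are not given: they have to be found in the camera images.
- orn_yellow: Yellow flat round ornament, 56 mm across and 22 mm high, rounded rim, white picture disc on top. Hard, about 70 g. Origin: centre of its underside; z up through the picture. A brass hanging lug (9 mm thick, centred 11 mm above the underside) sticks out sideways along its +x to 38 mm from the axis: grip across y, clear of the lug. Which way the lug finally points does not matter.
- orn_red: Red flat round ornament, 56 mm across and 22 mm high, rounded rim, white picture disc on top. Hard, about 70 g. Origin: centre of its underside; z up through the picture. A brass hanging lug (9 mm thick, centred 11 mm above the underside) sticks out sideways along its +x to 38 mm from the axis: grip across y, clear of the lug. Which way the lug finally points does not matter.
- orn_green: Green flat round ornament, 56 mm across and 22 mm high, rounded rim, white picture disc on top. Hard, about 70 g. Origin: centre of its underside; z up through the picture. A brass hanging lug (9 mm thick, centred 11 mm above the underside) sticks out sideways along its +x to 38 mm from the axis: grip across y, clear of the lug. Which way the lug finally points does not matter.
- spacer: White plastic spacer disc, 60 mm across, 8 mm thick, flat on both sides, about 30 g. Origin: centre of its underside; z up.
- cap: Wooden cap: flat disc 60 mm across and 10 mm thick, flat underneath, with a darker round knob in the middle of its top, 18 mm across at the foot widening to 22 mm; overall height 34 mm, about 60 g. Origin: centre of its underside; z up. Grip it by the knob.
- base_blue: Blue card packing base, fixed to the table: block 84 x 84 mm, 30 mm high, with a round pocket 68 mm wide and 5 mm deep in the middle of its top (pocket floor 25 mm above the table). Origin: centre of its underside, straight under the pocket's centre; z up. The lug of an ornament lying in the pocket passes above the pocket's edge.
- base_kraft: Brown kraft card packing base, fixed to the table: block 84 x 84 mm, 30 mm high, with a round pocket 68 mm wide and 5 mm deep in the middle of its top (pocket floor 25 mm above the table). Origin: centre of its underside, straight under the pocket's centre; z up. The lug of an ornament lying in the pocket passes above the pocket's edge.
- jar: Small amber glass jar with black lid, 36 mm across, 45 mm high; a loose bystander that must not be disturbed. Origin: centre of its underside.
- tape: Orange tape ring lying flat, 60 mm across outside, 38 mm inside, 20 mm high; a loose bystander that must not be disturbed. Origin: centre of its underside.
- mug: Steel mug, 76 mm across, 100 mm high, with a handle at its +y side; a loose bystander that must not be disturbed. Origin: centre of its underside.
There are look-alikes about, which are no part of the job. Leave any purple look-alike of the cap alone.

How it is judged:
On the way, in this order (a step that is already met when the one before it is completed fails the run):
1. the yellow ornament lies in the blue base's pocket (horizontal distance between orn_yellow and base_blue below 0.01 m and z of orn_yellow in the frame of base_blue between 0.022 and 0.028 m and angle between orn_yellow's own z axis and vertical below 0.09 rad), for 0.2 s.
2. the spacer lies on the yellow ornament (all of step 1 and horizontal distance between spacer and orn_yellow below 0.012 m and z of spacer in the frame of orn_yellow between 0.019 and 0.025 m and angle between spacer's own z axis and vertical below 0.09 rad), for 0.2 s.
3. the red ornament lies on the spacer (all of step 2 and horizontal distance between orn_red and spacer below 0.012 m and z of orn_red in the frame of spacer between 0.005 and 0.011 m and angle between orn_red's own z axis and vertical below 0.09 rad), for 0.2 s.
4. the wooden cap lies on the red ornament (all of step 3 and horizontal distance between cap and orn_red below 0.012 m and z of cap in the frame of orn_red between 0.019 and 0.025 m and angle between cap's own z axis and vertical below 0.09 rad), for 0.2 s.
At the end, for the whole second after the job is handed in: Yellow ornament in the blue base's pocket and green in the brown base's pocket (within 10 mm of the centre, on the pocket floor within 3 mm); spacer on yellow, red on spacer, cap on red, each flat on the one below and within 12 mm of its centre; all within 5 degrees of upright, at rest and released (all of step 4 and horizontal distance between orn_green and base_kraft below 0.01 m and z of orn_green in the frame of base_kraft between 0.022 and 0.028 m and angle between orn_green's own z axis and vertical below 0.09 rad and linear speed of each of orn_yellow, orn_red, orn_green, spacer, cap below 0.02 m/s); the robot touches nothing.
It fails at once if the jar was pushed more than 20 mm or tipped (distance of jar from where it was at the start of the episode above 0.02 m or angle between jar's own z axis and vertical above 0.3 rad).
It fails at once if the tape ring was pushed more than 20 mm or tipped (distance of tape from where it was at the start of the episode above 0.02 m or angle between tape's own z axis and vertical above 0.3 rad).
It fails at once if the mug was pushed more than 20 mm or tipped (distance of mug from where it was at the start of the episode above 0.02 m or angle between mug's own z axis and vertical above 0.3 rad).
It fails at once if an ornament was dropped (fell freely from more than about 20 mm) ((linear speed of orn_yellow above 0.6 m/s and contact force between the fingers and orn_yellow below 0.05 N) or (linear speed of orn_red above 0.6 m/s and contact force between the fingers and orn_red below 0.05 N) or (linear speed of orn_green above 0.6 m/s and contact force between the fingers and orn_green below 0.05 N)).
It also fails if it takes over 128 s, if anything falls off the work surface, if the arm or the gripper's body presses on something with over 40 N, if the wrist force passes 120 N, or if a joint passes its speed limit or range.

## Working session

There is one attempt and no reset: what is moved stays moved. The work goes in short steps, Python scripts to look and compute and a tool call to move; the robot and the scene stay as the last step left them, time stands still between calls to the robot, and variables do not carry over. Pictures are saved under pics/ and viewed, at most 17 in all, crops included, and the job is handed in when it is done.

Besides the shell and the picture viewer there is one more tool, called after "Request:" in YAML: its name, and indented under it one key for each argument. arm_command: Moves the arm, as the interface text tells. Its arguments: {"type":"object","properties":{"moves":{"type":"array"},"squeeze":{"type":"number"}},"required":["moves"]}

```bash
mkdir -p pics
python3 - <<'E'
from cell import robot
import cv2,numpy as np
o=robot.observe();print(o['time'],o['tool_pos'],o['tool_rot'],o['opening'])
for n in ['top','side']:
    im=robot.read_camera(n);cv2.imwrite(f'pics/{n}0.png',im[:,:,::-1])
    m=robot.camera_model(n);print(n,m)
E
```

```text
0.0 [ 0.14443837 -0.50432784  0.2260584 ] [-3.14010187e+00 -1.92955321e-04  2.78804133e-01] 0.09172536510097701
top {'fx': 361.27387957539844, 'fy': 361.27387957539844, 'cx': 254.56380043654312, 'cy': 186.62081941380765, 'k1': -0.10479590020238798, 'R': array([[-7.27751808e-02, -9.97347874e-01,  9.95299268e-04],
       [-9.74549000e-01,  7.08993457e-02, -2.12667649e-01],
       [ 2.12033062e-01, -1.64468945e-02, -9.77124087e-01]]), 't': array([0.0714588 , 0.56927645, 0.89856377])}
side {'fx': 466.42031057813455, 'fy': 466.42031057813455, 'cx': 263.1414367855295, 'cy': 188.91645842729216, 'k1': -0.09844265000598992, 'R': array([[ 0.98879231, -0.1477045 ,  0.02175201],
       [-0.0598972 , -0.52592018, -0.84842224],
       [ 0.1367556 ,  0.8376105 , -0.52887291]]), 't': array([-0.52639952,  0.10074972,  1.12904137])}
```

View pics/top0.png

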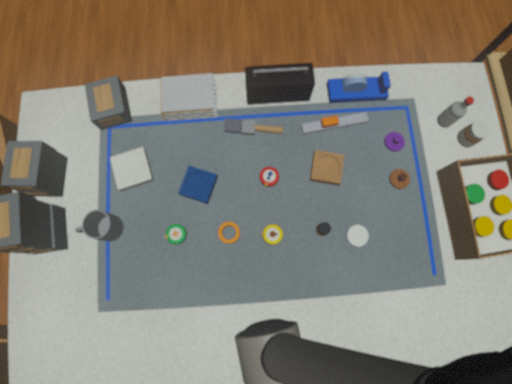

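View pics/side0.png

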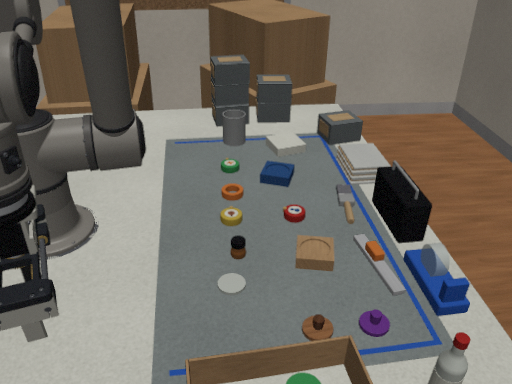

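```bash
cat > h.py <<'E'
from cell import robot
import cv2,numpy as np
def ray(m,px):
    K=np.array([[m['fx'],0,m['cx']],[0,m['fy'],m['cy']],[0,0,1]])
    p=cv2.undistortPoints(np.array(px,float).reshape(-1,1,2),K,np.array([m['k1'],0,0,0.]))[:,0]
    d=np.c_[p,np.ones(len(p))]@m['R']
    return -m['R'].T@m['t'],d
def onplane(m,px,z):
    c,d=ray(m,px); return c+d*((z-c[2])/d[:,2])[:,None]
def hsv(im): return cv2.cvtColor(im,cv2.COLOR_RGB2HSV)
HUE=dict(yellow=((20,110,80),(35,255,255)),green=((50,90,50),(90,255,255)),red=((170,120,60),(180,255,255)),
 blue=((105,110,40),(125,255,255)),kraft=((8,70,90),(20,170,255)),cap=((5,70,50),(18,200,255)),spacer=((0,0,185),(180,40,255)))
def blob(im,name,near=None,rad=40):
    mk=cv2.inRange(hsv(im),HUE[name][0],HUE[name][1])
    if near is not None:
        r=np.zeros_like(mk);cv2.circle(r,tuple(near),rad,255,-1);mk&=r
    n,l,s,c=cv2.connectedComponentsWithStats(mk)
    i=1+np.argmax(s[1:,4]); cn,_=cv2.findContours((l==i).astype(np.uint8),cv2.RETR_EXTERNAL,cv2.CHAIN_APPROX_NONE)
    return max(cn,key=len)[:,0],s[i]
E
python3 - <<'E'
from h import *
top=cv2.imread('pics/top0.png')[:,:,::-1].copy();m=robot.camera_model('top')
for n,p,z in [('yellow',(272,234),.018),('red',(269,176),.018),('green',(176,233),.018),('blue',(198,184),.03),('kraft',(327,167),.03),('cap',(400,179),.01),('spacer',(358,236),.008)]:
    c,s=blob(top,n,p,22); (u,v),r=cv2.minEnclosingCircle(c.astype(np.float32)) ; rc=cv2.minAreaRect(c.astype(np.float32))
    print(n,s,rc[0],rc[1],rc[2],onplane(m,[rc[0]],z)[0].round(4))
for n,p in [('jar',(323,229)),('tape',(228,232)),('mug',(105,225)),('purple',(395,142))]:print(n,onplane(m,[p],.02)[0].round(3))
cv2.imwrite('pics/c.png',cv2.resize(top[120:270,80:430,::-1],None,fx=2.28,fy=2.28,interpolation=cv2.INTER_CUBIC))
E
```

```text
yellow [262 224  21  21 175] (272.00006103515625, 234.0000457763672) (19.677398681640625, 19.677396774291992) 63.43495178222656 [ 0.448  -0.0084  0.018 ]
red [272 184   1   1   1] (272.0, 184.0) (0.0, 0.0) 0.0 [ 0.5863 -0.0198  0.018 ]
green [166 224  20  20 169] (175.5, 233.5) (19.0, 19.0) 90.0 [0.4678 0.2532 0.018 ]
blue [179 166  38  37 890] (197.6999969482422, 183.90000915527344) (30.357860565185547, 29.725406646728516) 18.43494987487793 [0.5988 0.1851 0.03  ]
kraft [311 151  33  33 896] (327.0, 166.99998474121094) (30.57821273803711, 29.92061424255371) 9.462322235107422 [ 0.621  -0.1764  0.03  ]
cap [390 169  20  20 302] (399.5, 178.5) (19.0, 19.0) 90.0 [ 0.5777 -0.3871  0.01  ]
spacer [349 226  18  19 280] (357.5, 235.0) (18.0, 17.0) 90.0 [ 0.4278 -0.2441  0.008 ]
jar [ 0.451 -0.148  0.02 ]
tape [0.462 0.11  0.02 ]
mug [0.504 0.449 0.02 ]
purple [ 0.685 -0.387  0.02 ]
```

View pics/c.png

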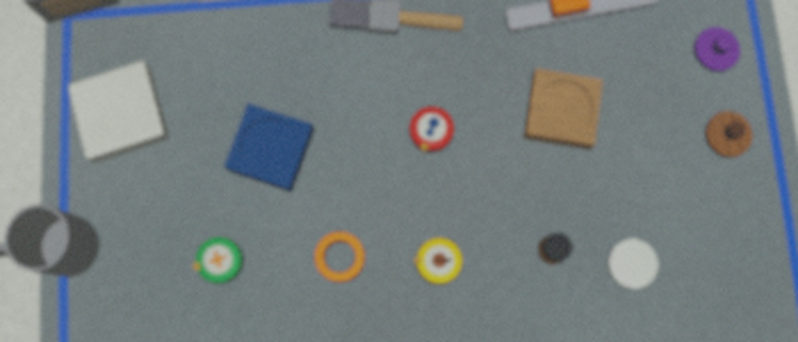

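Brown cap at (400,179) with the dark knob versus the purple look-alike at (395,142). The brown one is the wooden cap, as the enlarged crop confirms. The lugs point roughly left for yellow and green and downwards for red.

Request:
arm_command:
  moves:
    - [[0.43,-0.39,0.03],[0,0,-1.29],0.09]
    - [[0.43,-0.39,0.03],[0,0,-1.29],0.09]
    - [[0.43,-0.39,0.03],[0,0,-1.29],0.09]
    - [[0.43,-0.39,0.03],[0,0,-1.29],0.09]
    - [[0.43,-0.39,0.03],[0,0,-1.29],0.09]
  squeeze: 20

```text
time: 0.6
tool_pos: [0.2766, -0.2907, 0.2135]
tool_rot: [-3.141, -0.0, 1.034]
contact_force: [1.1, -1.2, 0.3]
opening: 0.0899
grip_force: 0.0
```

Request:
arm_command:
  moves:
    - [[0.33,0.003,0.013],[0,0,-0.537],0.09]
    - [[0.33,0.003,0.013],[0,0,-0.537],0.09]
    - [[0.33,0.003,0.013],[0,0,-0.537],0.09]
    - [[0.33,0.003,0.013],[0,0,-0.537],0.09]
    - [[0.33,0.003,0.013],[0,0,-0.537],0.09]

```text
time: 1.1
tool_pos: [0.4075, -0.0777, 0.2039]
tool_rot: [3.142, 0.0, 1.568]
contact_force: [0.7, -1.3, -1.0]
opening: 0.0896
grip_force: 0.0
```

Run:
```python
from h import *
o=robot.observe();print(o['tool_pos'],o['tool_rot'],o['qpos'])
m=robot.camera_model('wrist');im=robot.read_camera('wrist')
cv2.imwrite('pics/w1.png',im[:,:,::-1]);print(m)
```

```text
[ 0.40749948 -0.07774969  0.20388572] [3.14150196e+00 2.24859605e-04 1.56831951e+00] [-3.73613297e-01  1.62734365e-01  1.83786019e+00 -1.94348974e-04
  1.14083204e+00 -3.71055494e-01]
{'fx': 318.4185373316253, 'fy': 318.4185373316253, 'cx': 249.06966047474964, 'cy': 194.402111898983, 'k1': -0.030452291281392575, 'R': array([[ 9.99998311e-01, -1.78495021e-03, -4.37835895e-04],
       [-1.57865917e-03, -9.56214307e-01,  2.92663129e-01],
       [-9.41054062e-04, -2.92661944e-01, -9.56215510e-01]]), 't': array([-0.40892901, -0.10299818,  0.34629095])}
```

View pics/w1.png

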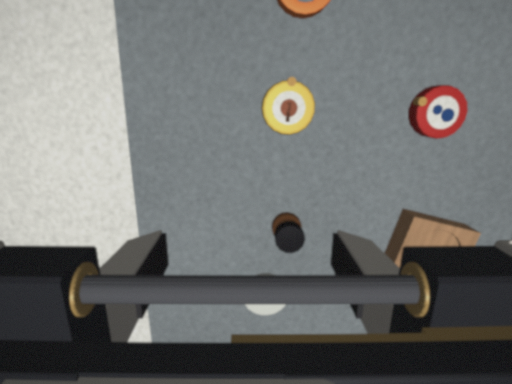

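Yellow sits at (288,107) with its lug straight up in the picture (+y). Red is at (439,111) with its lug to the upper left at (422,101). The jar is at (289,233), clear of the path.

```bash
cat >> h.py <<'E'
HUE['red']=((165,110,50),(180,255,255))
def meas(im,m,name,near,rad,z):
    h=hsv(im); lo,hi=HUE[name]
    mk=cv2.inRange(h,lo,hi)
    if name=='red': mk|=cv2.inRange(h,(0,150,50),(6,255,255))
    r=np.zeros_like(mk);cv2.circle(r,tuple(near),rad,255,-1);mk&=r
    mk=cv2.morphologyEx(mk,cv2.MORPH_OPEN,np.ones((3,3),np.uint8))
    n,l,s,c=cv2.connectedComponentsWithStats(mk);i=1+np.argmax(s[1:,4])
    cn,_=cv2.findContours((l==i).astype(np.uint8),cv2.RETR_EXTERNAL,cv2.CHAIN_APPROX_NONE)
    hull=cv2.convexHull(max(cn,key=len))[:,0]
    P=onplane(m,hull,z)[:,:2].astype(np.float32)
    (x,y),R=cv2.minEnclosingCircle(P*1000); rc=cv2.minAreaRect(P*1000)
    print(name,'circ',round(x/1e3,4),round(y/1e3,4),'R',round(R,1),'rect',np.round(rc[0],1),np.round(rc[1],1),round(rc[2],1))
    return x/1e3,y/1e3
E
python3 - <<'E'
from h import *
m=robot.camera_model('wrist');im=cv2.imread('pics/w1.png')[:,:,::-1].copy()
meas(im,m,'yellow',(288,107),40,.014);meas(im,m,'red',(439,111),40,.014)
print(onplane(m,[(291,81),(422,101)],.012))
E
```

```text
yellow circ 0.4529 -0.0012 R 27.6 rect [452.6  -1.3] [54.2 53.2] 0.2
red circ 0.6137 -0.0043 R 30.6 rect [613.7  -4.3] [60.9 52.1] 0.8
[[0.45539154 0.02536821 0.012     ]
 [0.59600498 0.00630366 0.012     ]]
```

Request:
arm_command:
  moves:
    - [[0.077,0.0455,0.03],[0,0,0],0.09]
    - [[0.077,0.0455,0.06],[0,0,0],0.09]
    - [[0.077,0.0455,0.1],[0,0,0],0.09]
    - [[0.077,0.0455,0.1],[0,0,0],0.09]
    - [[0.077,0.0455,0.1],[0,0,0],0.09]

```text
time: 1.65
tool_pos: [0.4523, -0.0032, 0.1041]
tool_rot: [-3.139, -0.0, 1.566]
contact_force: [0.9, 0.0, 0.4]
opening: 0.0902
grip_force: 0.0
```

Run:
```python
from h import *
m=robot.camera_model('wrist');im=robot.read_camera('wrist')
o=robot.observe();print(o['tool_pos'],o['tool_rot'])
cv2.imwrite('pics/w2.png',im[:,:,::-1]);p=m['R']@np.array([.453,-.001,.014])+m['t'];n=tuple(int(v) for v in (m['cx']+m['fx']*p[0]/p[2],m['cy']+m['fx']*p[1]/p[2]));print(n)
meas(im,m,'yellow',n,90,.014)
```

```text
[ 0.45332569 -0.00369252  0.10535044] [3.14054056e+00 4.27326834e-04 1.56528402e+00]
(248, 196)
yellow circ 0.45 -0.0085 R 29.0 rect [449.5  -8.8] [56.5 54.9] 86.2
```

View pics/w2.png

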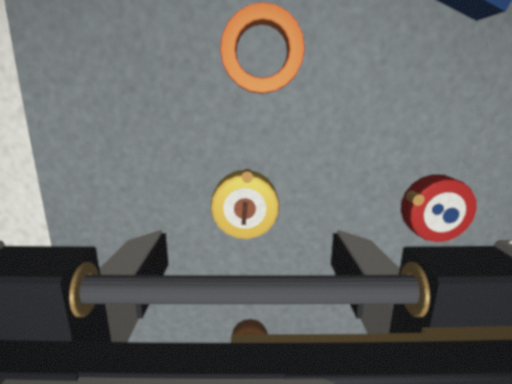

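Yellow is at (245,205) between the fingers, lug up. The circle fit gives (0.450, -0.0085), in agreement with the top view.

Request:
arm_command:
  moves:
    - [[-0.005,-0.003,0.03],[0,0,0],0.09]
    - [[-0.005,-0.003,0.06],[0,0,0],0.09]
    - [[-0.005,-0.003,0.09],[0,0,0],0.09]
    - [[-0.005,-0.003,0.097],[0,0,0],0.09]
    - [[-0.005,-0.003,0.097],[0,0,0],0.08]

```text
time: 2.2
tool_pos: [0.4505, -0.0088, 0.0081]
tool_rot: [3.141, 0.0, 1.565]
contact_force: [0.2, 0.8, 0.1]
opening: 0.0857
grip_force: 0.0
```

Request:
arm_command:
  moves:
    - [[0,0,0],[0,0,0],0.06]
    - [[0,0,0],[0,0,0],0.045]
    - [[0,0,0],[0,0,0],0.045]
    - [[0,0,0],[0,0,0],0.045]
    - [[0,0,0],[0,0,0],0.045]
  squeeze: 20

```text
time: 2.7
tool_pos: [0.4502, -0.008, 0.0077]
tool_rot: [3.14, 0.0, 1.566]
contact_force: [-0.9, -1.0, 7.6]
opening: 0.0551
grip_force: 20.0
```

Request:
arm_command:
  moves:
    - [[0,0,-0.005],[0,0,0],0.045]
    - [[0,0,-0.02],[0,0,0],0.045]
    - [[0,0,-0.04],[0,0,0],0.045]
    - [[0,0,-0.07],[0,0,0],0.045]
    - [[0,0,-0.1],[0,0,0],0.045]
  squeeze: 25

```text
time: 3.2
tool_pos: [0.4493, -0.0079, 0.1079]
tool_rot: [-3.14, -0.0, 1.566]
contact_force: [0.2, 0.6, 0.1]
opening: 0.0553
grip_force: 25.0
```

Request:
arm_command:
  moves:
    - [[0.02,0.015,0],[0,0,0],0.045]
    - [[0.05,0.04,0],[0,0,0],0.045]
    - [[0.08,0.06,0],[0,0,0],0.045]
    - [[0.11,0.085,0],[0,0,0],0.045]
    - [[0.12,0.09,0],[0,0,0],0.045]

```text
time: 3.7
tool_pos: [0.5423, 0.1141, 0.1072]
tool_rot: [3.14, -0.001, 1.568]
contact_force: [-0.1, -0.4, -0.5]
opening: 0.0545
grip_force: 25.0
```

Run:
```python
from h import *
m=robot.camera_model('wrist');im=robot.read_camera('wrist')
o=robot.observe();print(o['tool_pos'],o['tool_rot'],o['opening'])
cv2.imwrite('pics/w3.png',im[:,:,::-1])
meas(im,m,'blue',(350,60),130,.03)
```

```text
[0.541621   0.11426168 0.10687901] [ 3.14063397e+00 -6.66980591e-04  1.56825174e+00] 0.0548382274788671
blue circ 0.6013 0.1874 R 57.6 rect [600.9 187.7] [82.7 83.7] 67.6
```

View pics/w3.png

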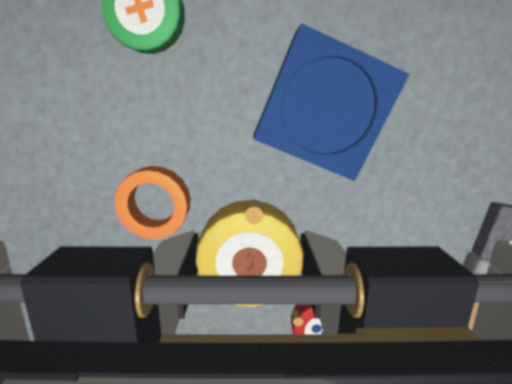

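The ornament hangs level between the pads. The blue base is at about (331,102), giving a centre of (0.600, 0.187).

Request:
arm_command:
  moves:
    - [[0.035,0.028,0],[0,0,0],0.045]
    - [[0.073,0.0585,0],[0,0,0],0.045]
    - [[0.073,0.0585,0.02],[0,0,0],0.045]
    - [[0.073,0.0585,0.045],[0,0,0],0.045]
    - [[0.073,0.0585,0.06],[0,0,0],0.045]

```text
time: 4.25
tool_pos: [0.5975, 0.1833, 0.0449]
tool_rot: [-3.138, 0.001, 1.566]
contact_force: [-0.5, 0.3, -1.1]
opening: 0.055
grip_force: 25.0
```

Run:
```python
from h import *
m=robot.camera_model('wrist');im=robot.read_camera('wrist')
o=robot.observe();print(o['tool_pos'],o['tool_rot'],o['opening'])
cv2.imwrite('pics/w4.png',im[:,:,::-1])
meas(im,m,'yellow',(250,250),100,o['tool_pos'][2]+.006)
```

```text
[0.59627575 0.18287177 0.04278553] [-3.13439081e+00  1.76466188e-03  1.56565539e+00] 0.05504658250373865
yellow circ 0.599 0.1828 R 30.1 rect [598.8 191.2] [42.1 58.3] 89.9
```

View pics/w4.png

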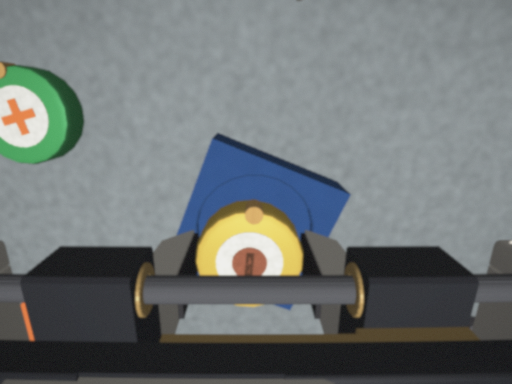

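Request:
arm_command:
  moves:
    - [[0.003,0.002,0],[0,0,0],0.045]
    - [[0.003,0.002,0],[0,0,0],0.045]
    - [[0.003,0.002,0],[0,0,0],0.045]
    - [[0.003,0.002,0],[0,0,0],0.045]
    - [[0.003,0.002,0],[0,0,0],0.045]

```text
time: 4.8
tool_pos: [0.6015, 0.1872, 0.0476]
tool_rot: [3.141, -0.0, 1.566]
contact_force: [0.3, 0.1, -0.6]
opening: 0.0551
grip_force: 25.0
```

Request:
arm_command:
  moves:
    - [[0,-0.001,0.004],[0,0,0],0.045]
    - [[0,-0.001,0.008],[0,0,0],0.045]
    - [[0,-0.001,0.012],[0,0,0],0.045]
    - [[0,-0.001,0.0145],[0,0,0],0.045]
    - [[0,-0.001,0.0145],[0,0,0],0.045]

```text
time: 5.3
tool_pos: [0.6001, 0.1872, 0.0328]
tool_rot: [-3.141, 0.0, 1.566]
contact_force: [-2.4, -0.7, 4.6]
opening: 0.0551
grip_force: 25.0
```

Contact force is up, so it is seated. Open gently, then rise.

Request:
arm_command:
  moves:
    - [[0,0,0],[0,0,0],0.058]
    - [[0,0,0],[0,0,0],0.062]
    - [[0,0,0],[0,0,0],0.07]
    - [[0,0,0],[0,0,0],0.076]
    - [[0,0,0],[0,0,0],0.08]

```text
time: 5.8
tool_pos: [0.6003, 0.1872, 0.0323]
tool_rot: [-3.141, 0.0, 1.566]
contact_force: [0.7, -0.1, -0.4]
opening: 0.0784
grip_force: 0.0
```

Request:
arm_command:
  moves:
    - [[0,0,-0.01],[0,0,0],0.085]
    - [[0,0,-0.04],[0,0,0],0.09]
    - [[0,0,-0.08],[0,0,0],0.09]
    - [[0,0,-0.12],[0,0,0],0.09]
    - [[0,0,-0.12],[0,0,0],0.09]

```text
time: 6.3
tool_pos: [0.6036, 0.1879, 0.1599]
tool_rot: [3.129, -0.002, 1.566]
contact_force: [0.8, 0.2, 0.6]
opening: 0.0902
grip_force: 0.0
```

Run:
```python
from h import *
m=robot.camera_model('wrist');im=robot.read_camera('wrist')
o=robot.observe();print(o['tool_pos'],o['tool_rot'],o['opening'])
cv2.imwrite('pics/w5.png',im[:,:,::-1])
meas(im,m,'yellow',(250,200),100,.039);meas(im,m,'blue',(250,200),150,.03)
```

```text
[0.60211151 0.18766928 0.15667052] [ 3.13405228e+00 -1.36601545e-03  1.56586680e+00] 0.08978639381051412
yellow circ 0.6016 0.1867 R 28.7 rect [601.4 187. ] [55.8 54. ] 89.5
blue circ 0.6017 0.1884 R 57.6 rect [602.  188.7] [84.5 82.2] 67.7
```

Request:
arm_command:
  moves:
    - [[-0.046,-0.018,0.03],[0,0,0],0.09]
    - [[-0.092,-0.036,0.03],[0,0,0],0.09]
    - [[-0.138,-0.055,0.03],[0,0,0],0.09]
    - [[-0.184,-0.073,0.03],[0,0,0],0.09]
    - [[-0.23,-0.091,0.03],[0,0,0],0.09]

```text
time: 6.85
tool_pos: [0.5082, -0.0392, 0.1217]
tool_rot: [-3.14, -0.0, 1.566]
contact_force: [0.4, -0.7, 0.1]
opening: 0.0902
grip_force: 0.0
```

Request:
arm_command:
  moves:
    - [[-0.046,-0.018,0],[0,0,0],0.09]
    - [[-0.092,-0.036,0],[0,0,0],0.09]
    - [[-0.138,-0.055,0],[0,0,0],0.09]
    - [[-0.18,-0.073,0],[0,0,0],0.09]
    - [[-0.202,-0.082,0],[0,0,0],0.09]

```text
time: 7.35
tool_pos: [0.4248, -0.242, 0.1219]
tool_rot: [-3.14, -0.0, 1.563]
contact_force: [0.9, 0.5, -0.2]
opening: 0.09
grip_force: 0.0
```

Request:
arm_command:
  moves:
    - [[0,0,0],[0,0,0],0.09]
    - [[0,0,0],[0,0,0],0.09]
    - [[0,0,0],[0,0,0],0.09]
    - [[0,0,0],[0,0,0],0.09]
    - [[0,0,0],[0,0,0],0.09]

```text
time: 7.85
tool_pos: [0.4273, -0.2384, 0.1224]
tool_rot: [-3.142, -0.0, 1.568]
contact_force: [0.1, 0.1, -1.3]
opening: 0.0902
grip_force: 0.0
```

Run:
```python
from h import *
m=robot.camera_model('wrist');im=robot.read_camera('wrist')
o=robot.observe();print(o['tool_pos'],o['tool_rot'],o['opening'])
cv2.imwrite('pics/w6.png',im[:,:,::-1])
HUE['spacer']=((0,0,150),(180,40,255))
meas(im,m,'spacer',(250,190),70,.008)
```

```text
[ 0.42722397 -0.2386382   0.12246432] [-3.14155694e+00 -1.76544391e-05  1.56734074e+00] 0.09014399738972399
spacer circ 0.429 -0.2428 R 30.5 rect [ 428.9 -243.2] [59.9 60.1] 89.9
```

View pics/w6.png

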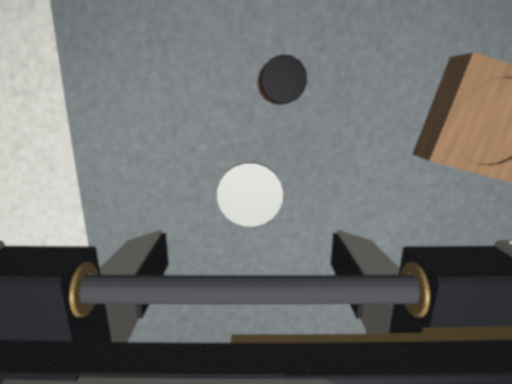

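The spacer is at (250,195), between the fingers, at (0.429, -0.243). The jar is at (284,79), clear.

Request:
arm_command:
  moves:
    - [[-0.0045,0.002,0.04],[0,0,0],0.09]
    - [[-0.0045,0.002,0.08],[0,0,0],0.09]
    - [[-0.0045,0.002,0.11],[0,0,0],0.09]
    - [[-0.0045,0.002,0.119],[0,0,0],0.09]
    - [[-0.0045,0.002,0.1195],[0,0,0],0.085]

```text
time: 8.4
tool_pos: [0.4287, -0.2435, 0.0024]
tool_rot: [-3.14, -0.001, 1.566]
contact_force: [0.5, -0.3, -0.1]
opening: 0.0868
grip_force: 0.0
```

Request:
arm_command:
  moves:
    - [[0,0,0],[0,0,0],0.065]
    - [[0,0,0],[0,0,0],0.05]
    - [[0,0,0],[0,0,0],0.05]
    - [[0,0,0],[0,0,0],0.05]
    - [[0,0,0],[0,0,0],0.05]
  squeeze: 20

```text
time: 8.9
tool_pos: [0.4293, -0.2443, 0.0038]
tool_rot: [3.14, 0.001, 1.566]
contact_force: [-0.1, 1.3, 6.5]
opening: 0.0577
grip_force: 20.0
```

Request:
arm_command:
  moves:
    - [[0,0,-0.005],[0,0,0],0.05]
    - [[0,0,-0.02],[0,0,0],0.05]
    - [[0,0,-0.05],[0,0,0],0.05]
    - [[0,0,-0.09],[0,0,0],0.05]
    - [[0,0,-0.11],[0,0,0],0.05]

```text
time: 9.4
tool_pos: [0.4296, -0.2446, 0.116]
tool_rot: [3.139, 0.002, 1.566]
contact_force: [0.5, -1.1, 0.9]
opening: 0.0577
grip_force: 20.0
```

Run:
```python
from h import *
m=robot.camera_model('wrist');im=robot.read_camera('wrist')
o=robot.observe();print(o['tool_pos'],o['tool_rot'],o['opening'],o['grip_force'])
cv2.imwrite('pics/w7.png',im[:,:,::-1])
HUE['spacer']=((0,0,150),(180,40,255))
meas(im,m,'spacer',(250,240),70,o['tool_pos'][2]+.006)
```

```text
[ 0.430711   -0.24535888  0.11816035] [3.13563091 0.00474558 1.56591521] 0.05811031516962138 19.999887943267822
spacer circ 0.4314 -0.2407 R 29.5 rect [ 431.1 -233.3] [42.4 56.2] 89.7
```

View pics/w7.png

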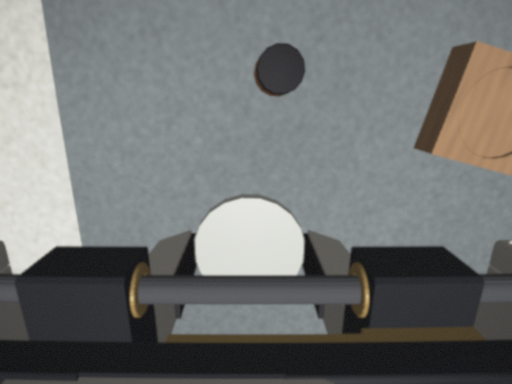

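Request:
arm_command:
  moves:
    - [[0.03,0.012,0],[0,0,0],0.05]
    - [[0.076,0.03,0],[0,0,0],0.05]
    - [[0.122,0.048,0],[0,0,0],0.05]
    - [[0.168,0.067,0],[0,0,0],0.05]
    - [[0.215,0.086,0],[0,0,0],0.05]
  squeeze: 25

```text
time: 9.95
tool_pos: [0.5159, -0.0282, 0.1129]
tool_rot: [-3.141, 0.0, 1.565]
contact_force: [1.0, 0.1, 0.4]
opening: 0.0574
grip_force: 25.0
```

Request:
arm_command:
  moves:
    - [[0.046,0.018,0],[0,0,0],0.05]
    - [[0.092,0.036,0],[0,0,0],0.05]
    - [[0.138,0.054,0],[0,0,0],0.05]
    - [[0.184,0.073,0],[0,0,0],0.05]
    - [[0.21,0.084,0],[0,0,0],0.05]

```text
time: 10.45
tool_pos: [0.6011, 0.1832, 0.1125]
tool_rot: [3.142, -0.001, 1.568]
contact_force: [0.0, -0.0, -1.5]
opening: 0.0577
grip_force: 25.0
```

Request:
arm_command:
  moves:
    - [[0,0,0],[0,0,0],0.05]
    - [[0,0,0.02],[0,0,0],0.05]
    - [[0,0,0.04],[0,0,0],0.05]
    - [[0,0,0.04],[0,0,0],0.05]
    - [[0,0,0.04],[0,0,0],0.05]

```text
time: 10.95
tool_pos: [0.6004, 0.1787, 0.0729]
tool_rot: [-3.14, 0.0, 1.565]
contact_force: [-0.7, -0.3, -0.3]
opening: 0.0574
grip_force: 25.0
```

Request:
arm_command:
  moves:
    - [[0,0,0],[0,0,0],0.05]
    - [[0,0,0],[0,0,0],0.05]
    - [[0,0,0],[0,0,0],0.05]
    - [[0,0,0],[0,0,0],0.05]
    - [[0,0,0],[0,0,0],0.05]

```text
time: 11.45
tool_pos: [0.6008, 0.1795, 0.0732]
tool_rot: [3.141, 0.0, 1.566]
contact_force: [-0.8, 0.2, -0.9]
opening: 0.0576
grip_force: 25.0
```

Request:
arm_command:
  moves:
    - [[0.007,0,0],[0,0,0],0.05]
    - [[0.007,0,0.008],[0,0,0],0.05]
    - [[0.007,0,0.015],[0,0,0],0.05]
    - [[0.007,0,0.019],[0,0,0],0.05]
    - [[0.007,0,0.022],[0,0,0],0.05]

```text
time: 11.95
tool_pos: [0.6002, 0.1864, 0.0511]
tool_rot: [-3.14, 0.0, 1.566]
contact_force: [-9.7, -1.9, 21.7]
opening: 0.0576
grip_force: 25.0
```

Request:
arm_command:
  moves:
    - [[0,0,0],[0,0,0],0.05]
    - [[0,0,0],[0,0,0],0.05]
    - [[0,0,0],[0,0,0],0.05]
    - [[0,0,0],[0,0,0],0.05]
    - [[0,0,0],[0,0,0],0.05]

```text
time: 12.45
tool_pos: [0.6006, 0.1864, 0.0513]
tool_rot: [-3.141, 0.0, 1.566]
contact_force: [-2.8, -0.4, 5.3]
opening: 0.0574
grip_force: 25.0
```

Seated. Release and rise.

Request:
arm_command:
  moves:
    - [[0,0,0],[0,0,0],0.06]
    - [[0,0,0],[0,0,0],0.065]
    - [[0,0,0],[0,0,0],0.072]
    - [[0,0,0],[0,0,0],0.08]
    - [[0,0,0],[0,0,0],0.085]

```text
time: 12.95
tool_pos: [0.6007, 0.1865, 0.0507]
tool_rot: [-3.141, 0.0, 1.566]
contact_force: [-0.5, 0.5, 0.9]
opening: 0.0826
grip_force: 0.0
```

Request:
arm_command:
  moves:
    - [[0,0,-0.01],[0,0,0],0.09]
    - [[0,0,-0.04],[0,0,0],0.09]
    - [[0,0,-0.07],[0,0,0],0.09]
    - [[0,0,-0.09],[0,0,0],0.09]
    - [[0,0,-0.09],[0,0,0],0.09]

```text
time: 13.45
tool_pos: [0.6027, 0.187, 0.1452]
tool_rot: [3.134, -0.001, 1.566]
contact_force: [0.0, -0.3, -0.4]
opening: 0.0904
grip_force: 0.0
```

Run:
```python
from h import *
m=robot.camera_model('wrist');im=robot.read_camera('wrist')
o=robot.observe();print(o['tool_pos'],o['tool_rot'],o['opening'],o['grip_force'])
HUE['spacer']=((0,0,150),(180,40,255))
meas(im,m,'spacer',(250,200),70,.055);meas(im,m,'yellow',(250,200),100,.039);meas(im,m,'blue',(250,200),150,.03)
cv2.imwrite('pics/w8.png',im[:,:,::-1])
```

```text
[0.60162459 0.18675183 0.14297838] [ 3.13774623e+00 -6.47094530e-04  1.56585304e+00] 0.0900032441577998 0.0
spacer circ 0.6019 0.1881 R 29.9 rect [602.2 188.1] [58.1 59. ] 89.6Traceback (most recent call last):
  File "<stdin>", line 5, in <module>
  File "h.py", line 27, in meas
    n,l,s,c=cv2.connectedComponentsWithStats(mk);i=1+np.argmax(s[1:,4])
                                                     ~~~~~~~~~^^^^^^^^^
    return _wrapfunc(a, 'argmax', axis=axis, out=out, **kwds)
    return bound(*args, **kwds)
ValueError: attempt to get argmax of an empty sequence
```

Request:
arm_command:
  moves:
    - [[-0.04,0.001,0],[0,0,-0.14],0.09]
    - [[-0.08,0.002,0],[0,0,-0.28],0.09]
    - [[-0.12,0.003,0.01],[0,0,-0.42],0.09]
    - [[-0.16,0.004,0.02],[0,0,-0.56],0.09]
    - [[-0.199,0.005,0.02],[0,0,-0.7],0.09]

```text
time: 14.0
tool_pos: [0.6029, -0.0139, 0.1182]
tool_rot: [-3.138, -0.004, 2.272]
contact_force: [-0.7, -0.1, -0.7]
opening: 0.0899
grip_force: 0.0
```

Request:
arm_command:
  moves:
    - [[0,0,0],[0,0,-0.14],0.09]
    - [[0,0,0],[0,0,-0.28],0.09]
    - [[0,0,0],[0,0,-0.4],0.09]
    - [[0,0,0],[0,0,-0.4],0.09]
    - [[0,0,0],[0,0,-0.4],0.09]

```text
time: 14.5
tool_pos: [0.6042, -0.0124, 0.1201]
tool_rot: [-3.141, -0.001, 2.663]
contact_force: [0.0, -0.4, 0.4]
opening: 0.0903
grip_force: 0.0
```

Run:
```python
from h import *
m=robot.camera_model('wrist');im=robot.read_camera('wrist')
o=robot.observe();print(o['tool_pos'],o['tool_rot'],o['opening'],o['grip_force'])
cv2.imwrite('pics/w9.png',im[:,:,::-1])
meas(im,m,'red',(250,200),100,.014)
```

```text
[ 0.60436278 -0.01231777  0.12027821] [-3.14111998e+00 -1.13984068e-03  2.66303847e+00] 0.09036757377983855 0.0
red circ 0.6114 -0.0123 R 28.3 rect [611.9 -12.7] [53.3 54.7] 62.6
```

View pics/w9.png

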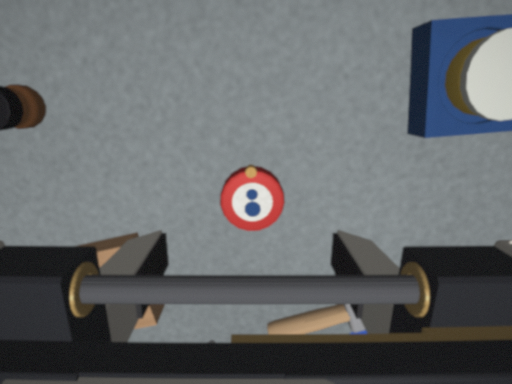

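Red is at (252,198) with the lug straight up at (251,172). The yaw is right, and the spacer on the stack shows at the upper right.

Request:
arm_command:
  moves:
    - [[-0.006,0.003,0.04],[0,0,0],0.09]
    - [[-0.006,0.003,0.08],[0,0,0],0.09]
    - [[-0.006,0.003,0.105],[0,0,0],0.09]
    - [[-0.006,0.003,0.112],[0,0,0],0.09]
    - [[-0.006,0.003,0.112],[0,0,0],0.085]

```text
time: 15.05
tool_pos: [0.6109, -0.0124, 0.0081]
tool_rot: [-3.141, -0.002, 2.665]
contact_force: [-0.3, 0.1, 1.0]
opening: 0.0863
grip_force: 0.0
```

Request:
arm_command:
  moves:
    - [[0,0,0],[0,0,0],0.06]
    - [[0,0,0],[0,0,0],0.045]
    - [[0,0,0],[0,0,0],0.045]
    - [[0,0,0],[0,0,0],0.045]
    - [[0,0,0],[0,0,0],0.045]
  squeeze: 20

```text
time: 15.55
tool_pos: [0.6119, -0.0127, 0.0098]
tool_rot: [3.141, 0.001, 2.666]
contact_force: [-0.9, 0.8, 3.4]
opening: 0.0548
grip_force: 20.0
```

Request:
arm_command:
  moves:
    - [[0,0,-0.005],[0,0,0],0.045]
    - [[0,0,-0.02],[0,0,0],0.045]
    - [[0,0,-0.05],[0,0,0],0.045]
    - [[0,0,-0.09],[0,0,0],0.045]
    - [[0,0,-0.115],[0,0,0],0.045]
  squeeze: 25

```text
time: 16.05
tool_pos: [0.6124, -0.0127, 0.1279]
tool_rot: [3.14, 0.004, 2.666]
contact_force: [0.2, 0.0, -0.6]
opening: 0.0545
grip_force: 25.0
```

Request:
arm_command:
  moves:
    - [[0.018,0.031,0],[0,0,0],0.045]
    - [[0.038,0.066,0],[0,0,0],0.045]
    - [[0.06,0.104,0],[0,0,0],0.045]
    - [[0.082,0.14,0],[0,0,0],0.045]
    - [[0.1,0.172,0],[0,0,0],0.045]

```text
time: 16.55
tool_pos: [0.6009, 0.1883, 0.1252]
tool_rot: [3.141, 0.001, 2.666]
contact_force: [-0.4, 0.3, -0.8]
opening: 0.0548
grip_force: 25.0
```

Request:
arm_command:
  moves:
    - [[0,0,0.02],[0,0,0],0.045]
    - [[0,0,0.035],[0,0,0],0.045]
    - [[0,0,0.035],[0,0,0],0.045]
    - [[0,0,0.035],[0,0,0],0.045]
    - [[0,0,0.035],[0,0,0],0.045]

```text
time: 17.05
tool_pos: [0.6021, 0.1859, 0.0904]
tool_rot: [3.14, 0.002, 2.665]
contact_force: [0.2, 0.0, 0.6]
opening: 0.0549
grip_force: 25.0
```

Request:
arm_command:
  moves:
    - [[0,0,0],[0,0,0],0.045]
    - [[0,0,0],[0,0,0],0.045]
    - [[0,0,0],[0,0,0],0.045]
    - [[0,0,0],[0,0,0],0.045]
    - [[0,0,0],[0,0,0],0.045]

```text
time: 17.55
tool_pos: [0.6013, 0.1861, 0.089]
tool_rot: [-3.142, 0.0, 2.666]
contact_force: [-0.8, 0.1, -1.0]
opening: 0.0547
grip_force: 25.0
```

Request:
arm_command:
  moves:
    - [[0,0.001,0.006],[0,0,0],0.045]
    - [[0,0.001,0.012],[0,0,0],0.045]
    - [[0,0.001,0.017],[0,0,0],0.045]
    - [[0,0.001,0.021],[0,0,0],0.045]
    - [[0,0.001,0.0225],[0,0,0],0.045]

```text
time: 18.05
tool_pos: [0.6015, 0.1869, 0.0656]
tool_rot: [-3.141, -0.001, 2.666]
contact_force: [-0.8, 0.1, 1.9]
opening: 0.0551
grip_force: 25.0
```

Request:
arm_command:
  moves:
    - [[0,0,0.0005],[0,0,0],0.045]
    - [[0,0,0.001],[0,0,0],0.045]
    - [[0,0,0.001],[0,0,0],0.045]
    - [[0,0,0.001],[0,0,0],0.045]
    - [[0,0,0.001],[0,0,0],0.045]

```text
time: 18.55
tool_pos: [0.6019, 0.187, 0.0657]
tool_rot: [3.141, 0.0, 2.666]
contact_force: [-0.3, -0.6, 0.1]
opening: 0.0546
grip_force: 25.0
```

Request:
arm_command:
  moves:
    - [[0,0,0.0005],[0,0,0],0.045]
    - [[0,0,0.001],[0,0,0],0.045]
    - [[0,0,0.0015],[0,0,0],0.045]
    - [[0,0,0.0015],[0,0,0],0.045]
    - [[0,0,0.0015],[0,0,0],0.045]

```text
time: 19.05
tool_pos: [0.6023, 0.187, 0.0654]
tool_rot: [3.141, 0.002, 2.666]
contact_force: [-3.0, -0.2, 8.5]
opening: 0.0548
grip_force: 25.0
```

Contact. Release and rise.

Request:
arm_command:
  moves:
    - [[0,0,0],[0,0,0],0.058]
    - [[0,0,0],[0,0,0],0.062]
    - [[0,0,0],[0,0,0],0.07]
    - [[0,0,0],[0,0,0],0.078]
    - [[0,0,0],[0,0,0],0.085]

```text
time: 19.55
tool_pos: [0.6017, 0.187, 0.0637]
tool_rot: [-3.141, -0.0, 2.666]
contact_force: [0.0, -0.2, 0.1]
opening: 0.0814
grip_force: 0.0
```

Request:
arm_command:
  moves:
    - [[0,0,-0.01],[0,0,0],0.09]
    - [[0,0,-0.04],[0,0,0],0.09]
    - [[0,0,-0.07],[0,0,0],0.09]
    - [[0,0,-0.09],[0,0,0],0.09]
    - [[0,0,-0.09],[0,0,0],0.09]

```text
time: 20.05
tool_pos: [0.6037, 0.1874, 0.1582]
tool_rot: [3.137, 0.006, 2.666]
contact_force: [0.1, 0.2, -0.1]
opening: 0.0899
grip_force: 0.0
```

Run:
```python
from h import *
m=robot.camera_model('wrist');im=robot.read_camera('wrist')
o=robot.observe();print(o['tool_pos'],o['tool_rot'],o['opening'],o['qpos'])
cv2.imwrite('pics/w10.png',im[:,:,::-1])
meas(im,m,'red',(250,200),100,.069)
```

```text
[0.60266437 0.18719658 0.15593293] [3.13934201e+00 3.09200329e-03 2.66585637e+00] 0.08986497897538129 [ 1.79855571e-01  5.91368196e-01  1.31562016e+00 -1.07037631e-04
  1.23078125e+00 -9.15172447e-01]
red circ 0.6023 0.1879 R 28.6 rect [602.3 188. ] [55.4 55.2] 62.7
```

View pics/w10.png

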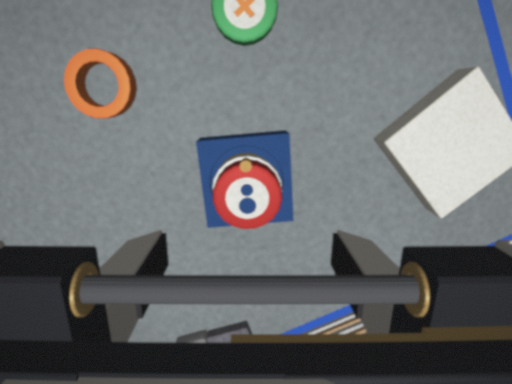

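Red sits on the spacer over the blue base (248,193), at (0.602, 0.188). Next is the cap.

Request:
arm_command:
  moves:
    - [[-0.02,-0.044,0],[0,0,0],0.06]
    - [[-0.04,-0.087,0],[0,0,0],0.06]
    - [[-0.06,-0.13,0],[0,0,0],0.06]
    - [[-0.08,-0.173,0],[0,0,0],0.06]
    - [[-0.1,-0.215,0],[0,0,0],0.06]

```text
time: 20.6
tool_pos: [0.5911, -0.0516, 0.1526]
tool_rot: [-3.141, -0.002, 2.666]
contact_force: [1.0, 0.3, -0.4]
opening: 0.0605
grip_force: 0.0
```

Request:
arm_command:
  moves:
    - [[-0.02,-0.044,0],[0,0,0],0.05]
    - [[-0.04,-0.087,0],[0,0,0],0.05]
    - [[-0.06,-0.13,0],[0,0,0],0.05]
    - [[-0.08,-0.173,0],[0,0,0],0.05]
    - [[-0.1,-0.215,0],[0,0,0],0.05]

```text
time: 21.1
tool_pos: [0.5816, -0.2884, 0.1525]
tool_rot: [3.141, -0.002, 2.666]
contact_force: [0.2, 0.1, 0.1]
opening: 0.05
grip_force: 0.0
```

Request:
arm_command:
  moves:
    - [[-0.02,-0.044,0.01],[0,0,0],0.05]
    - [[-0.042,-0.091,0.02],[0,0,0],0.05]
    - [[-0.042,-0.091,0.03],[0,0,0],0.05]
    - [[-0.042,-0.091,0.03],[0,0,0],0.05]
    - [[-0.042,-0.091,0.03],[0,0,0],0.05]

```text
time: 21.6
tool_pos: [0.5781, -0.3855, 0.1229]
tool_rot: [3.141, -0.002, 2.666]
contact_force: [0.8, -0.0, -0.8]
opening: 0.0501
grip_force: 0.0
```

Request:
arm_command:
  moves:
    - [[0,0,0],[0,0,0],0.05]
    - [[0,0,0],[0,0,0],0.05]
    - [[0,0,0],[0,0,0],0.05]
    - [[0,0,0],[0,0,0],0.05]
    - [[0,0,0],[0,0,0],0.05]

```text
time: 22.1
tool_pos: [0.5785, -0.3867, 0.1243]
tool_rot: [-3.141, 0.0, 2.666]
contact_force: [-0.0, 0.3, 1.2]
opening: 0.05
grip_force: 0.0
```

Run:
```python
from h import *
m=robot.camera_model('wrist');im=robot.read_camera('wrist')
o=robot.observe();print(o['tool_pos'],o['tool_rot'],o['opening'])
cv2.imwrite('pics/w11.png',im[:,:,::-1])
meas(im,m,'cap',(250,200),60,.01)
HUE['knob']=((0,60,10),(20,255,75)); meas(im,m,'knob',(250,200),35,.034)
```

```text
[ 0.57836612 -0.38682553  0.12420602] [-3.14144913e+00  2.82278391e-04  2.66600991e+00] 0.05008745906647059
cap circ 0.5792 -0.3865 R 29.6 rect [ 579.4 -386.7] [58.4 57.8] 17.8
knob circ 0.5701 -0.3817 R 4.5 rect [ 569.4 -381.3] [8.9 3.3] 62.8
```

View pics/w11.png

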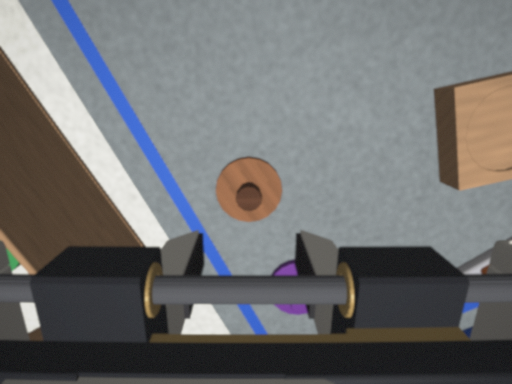

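The brown cap is at (249,189) with its dark knob at (249,196). The purple look-alike at (293,285) is left alone. A box stands near the gripper body on the left, so I turn back to yaw 1.57 before descending.

Request:
arm_command:
  moves:
    - [[0,0,0],[0,0,0.14],0.05]
    - [[0,0,0],[0,0,0.28],0.05]
    - [[0,0,0],[0,0,0.42],0.05]
    - [[0,0,0],[0,0,0.56],0.05]
    - [[0,0,0],[0,0,0.7],0.05]

```text
time: 22.65
tool_pos: [0.5783, -0.387, 0.124]
tool_rot: [-3.142, 0.0, 1.96]
contact_force: [0.6, -0.5, -0.2]
opening: 0.05
grip_force: 0.0
```

Request:
arm_command:
  moves:
    - [[0,0,0],[0,0,0.14],0.05]
    - [[0,0,0],[0,0,0.28],0.05]
    - [[0,0,0],[0,0,0.396],0.05]
    - [[0,0,0],[0,0,0.396],0.05]
    - [[0,0,0],[0,0,0.396],0.05]

```text
time: 23.15
tool_pos: [0.5782, -0.387, 0.124]
tool_rot: [3.142, 0.0, 1.573]
contact_force: [-0.3, 0.7, 0.4]
opening: 0.0499
grip_force: 0.0
```

Run:
```python
from h import *
m=robot.camera_model('wrist');im=robot.read_camera('wrist')
o=robot.observe();print(o['tool_pos'],o['tool_rot'],o['opening'])
meas(im,m,'cap',(250,200),60,.01)
```

```text
[ 0.57823364 -0.38700141  0.12396808] [-3.14152421e+00  8.82009788e-05  1.57257436e+00] 0.049885479746024725
cap circ 0.5804 -0.386 R 29.5 rect [ 580.4 -385.9] [57.1 57.2] 0.2
```

Request:
arm_command:
  moves:
    - [[0.001,0.0015,0.04],[0,0,0],0.05]
    - [[0.001,0.0015,0.08],[0,0,0],0.05]
    - [[0.001,0.0015,0.1],[0,0,0],0.05]
    - [[0.001,0.0015,0.109],[0,0,0],0.05]
    - [[0.001,0.0015,0.109],[0,0,0],0.045]

```text
time: 23.7
tool_pos: [0.5793, -0.3857, 0.0139]
tool_rot: [-3.14, -0.001, 1.571]
contact_force: [0.0, -0.1, -0.5]
opening: 0.0467
grip_force: 0.0
```

Request:
arm_command:
  moves:
    - [[0,0,0],[0,0,0],0.03]
    - [[0,0,0],[0,0,0],0.01]
    - [[0,0,0],[0,0,0],0.01]
    - [[0,0,0],[0,0,0],0.01]
    - [[0,0,0],[0,0,0],0.01]
  squeeze: 20

```text
time: 24.2
tool_pos: [0.5803, -0.3864, 0.0163]
tool_rot: [3.14, 0.001, 1.57]
contact_force: [0.1, 0.9, 5.4]
opening: 0.0211
grip_force: 20.0
```

Request:
arm_command:
  moves:
    - [[0,0,-0.005],[0,0,0],0.01]
    - [[0,0,-0.02],[0,0,0],0.01]
    - [[0,0,-0.05],[0,0,0],0.01]
    - [[0,0,-0.09],[0,0,0],0.01]
    - [[0,0,-0.125],[0,0,0],0.01]

```text
time: 24.7
tool_pos: [0.5799, -0.386, 0.1427]
tool_rot: [3.141, 0.001, 1.57]
contact_force: [1.0, -0.8, -0.6]
opening: 0.0208
grip_force: 20.0
```

Request:
arm_command:
  moves:
    - [[0.035,0.001,0],[0,0,0],0.01]
    - [[0.08,0.003,0],[0,0,0],0.01]
    - [[0.13,0.005,0],[0,0,0],0.01]
    - [[0.18,0.007,0],[0,0,0],0.01]
    - [[0.23,0.009,0],[0,0,0],0.01]
  squeeze: 25

```text
time: 25.2
tool_pos: [0.5889, -0.1543, 0.1411]
tool_rot: [3.141, 0.0, 1.569]
contact_force: [0.4, 0.7, -0.6]
opening: 0.0208
grip_force: 25.0
```

Request:
arm_command:
  moves:
    - [[0.05,0.002,0],[0,0,0],0.01]
    - [[0.1,0.004,0],[0,0,0],0.01]
    - [[0.15,0.006,0],[0,0,0],0.01]
    - [[0.2,0.008,0],[0,0,0],0.01]
    - [[0.24,0.009,0],[0,0,0],0.01]

```text
time: 25.7
tool_pos: [0.5981, 0.0868, 0.1412]
tool_rot: [3.14, -0.0, 1.571]
contact_force: [0.0, 0.2, -0.0]
opening: 0.0208
grip_force: 25.0
```

Request:
arm_command:
  moves:
    - [[0.04,0.001,0],[0,0,0],0.01]
    - [[0.075,0.003,0],[0,0,0],0.01]
    - [[0.1,0.004,0],[0,0,0],0.01]
    - [[0.1,0.004,0],[0,0,0],0.01]
    - [[0.1,0.004,0],[0,0,0],0.01]

```text
time: 26.2
tool_pos: [0.6023, 0.1841, 0.1405]
tool_rot: [3.141, 0.0, 1.571]
contact_force: [0.2, 0.2, -0.3]
opening: 0.021
grip_force: 25.0
```

Request:
arm_command:
  moves:
    - [[0,0,0.01],[0,0,0],0.01]
    - [[0,0,0.02],[0,0,0],0.01]
    - [[0,0,0.025],[0,0,0],0.01]
    - [[0,0,0.025],[0,0,0],0.01]
    - [[0,0,0.025],[0,0,0],0.01]

```text
time: 26.7
tool_pos: [0.6024, 0.1835, 0.1147]
tool_rot: [-3.141, 0.0, 1.569]
contact_force: [0.1, -0.6, -1.2]
opening: 0.0205
grip_force: 25.0
```

Request:
arm_command:
  moves:
    - [[0.004,0,0.005],[0,0,0],0.01]
    - [[0.004,0,0.01],[0,0,0],0.01]
    - [[0.004,0,0.015],[0,0,0],0.01]
    - [[0.004,0,0.019],[0,0,0],0.01]
    - [[0.004,0,0.019],[0,0,0],0.01]

```text
time: 27.2
tool_pos: [0.6019, 0.1878, 0.0951]
tool_rot: [-3.14, 0.0, 1.57]
contact_force: [-0.3, -0.5, -1.2]
opening: 0.0208
grip_force: 25.0
```

Request:
arm_command:
  moves:
    - [[0,0,0.0005],[0,0,0],0.01]
    - [[0,0,0.001],[0,0,0],0.01]
    - [[0,0,0.0015],[0,0,0],0.01]
    - [[0,0,0.0015],[0,0,0],0.01]
    - [[0,0,0.0015],[0,0,0],0.01]

```text
time: 27.7
tool_pos: [0.6024, 0.1879, 0.0946]
tool_rot: [3.141, 0.0, 1.57]
contact_force: [-1.1, 0.5, 0.8]
opening: 0.0207
grip_force: 25.0
```

Request:
arm_command:
  moves:
    - [[0,0,0.0005],[0,0,0],0.01]
    - [[0,0,0.001],[0,0,0],0.01]
    - [[0,0,0.0015],[0,0,0],0.01]
    - [[0,0,0.0015],[0,0,0],0.01]
    - [[0,0,0.0015],[0,0,0],0.01]

```text
time: 28.2
tool_pos: [0.6027, 0.1878, 0.0941]
tool_rot: [3.14, 0.0, 1.57]
contact_force: [-1.6, -1.5, 8.1]
opening: 0.0211
grip_force: 25.0
```

Request:
arm_command:
  moves:
    - [[0,0,0],[0,0,0],0.022]
    - [[0,0,0],[0,0,0],0.026]
    - [[0,0,0],[0,0,0],0.032]
    - [[0,0,0],[0,0,0],0.04]
    - [[0,0,0],[0,0,0],0.046]

```text
time: 28.7
tool_pos: [0.6023, 0.1879, 0.0927]
tool_rot: [-3.141, 0.0, 1.57]
contact_force: [0.1, 0.3, -0.3]
opening: 0.0429
grip_force: 0.0
```

Request:
arm_command:
  moves:
    - [[0,0,-0.01],[0,0,0],0.05]
    - [[0,0,-0.03],[0,0,0],0.05]
    - [[0,0,-0.055],[0,0,0],0.05]
    - [[0,0,-0.08],[0,0,0],0.05]
    - [[0,0,-0.08],[0,0,0],0.05]

```text
time: 29.2
tool_pos: [0.6044, 0.1884, 0.1777]
tool_rot: [3.134, -0.001, 1.57]
contact_force: [-0.4, 0.3, 0.8]
opening: 0.0504
grip_force: 0.0
```

Run:
```python
from h import *
m=robot.camera_model('wrist');im=robot.read_camera('wrist')
o=robot.observe();print(o['tool_pos'],o['tool_rot'],o['opening'])
meas(im,m,'cap',(250,210),80,.087)
cv2.imwrite('pics/w12.png',im[:,:,::-1])
```

```text
[0.60343237 0.18813306 0.17542822] [ 3.13696457e+00 -7.56776176e-04  1.56987221e+00] 0.04979786356605391
cap circ 0.603 0.1891 R 30.9 rect [604.1 188.9] [59.2 57.5] 89.9
```

View pics/w12.png

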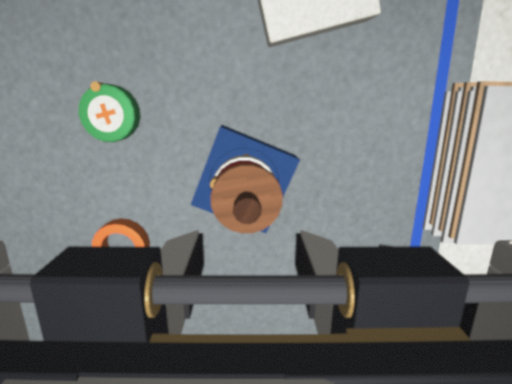

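The cap sits on top of the stack at (247,198). Green is at (107,112) with its lug to the upper left, so I turn about 0.45 rad.

Request:
arm_command:
  moves:
    - [[0.02,-0.04,0],[0,0,-0.12],0.06]
    - [[0.04,-0.08,0],[0,0,-0.24],0.07]
    - [[0.055,-0.115,0],[0,0,-0.36],0.09]
    - [[0.065,-0.135,0.02],[0,0,-0.45],0.09]
    - [[0.065,-0.135,0.05],[0,0,-0.45],0.09]

```text
time: 29.75
tool_pos: [0.4652, 0.2546, 0.1234]
tool_rot: [3.14, -0.0, 2.025]
contact_force: [0.6, -0.7, -0.0]
opening: 0.0852
grip_force: 0.0
```

Request:
arm_command:
  moves:
    - [[0,0,0],[0,0,0],0.09]
    - [[0,0,0],[0,0,0],0.09]
    - [[0,0,0],[0,0,0],0.09]
    - [[0,0,0],[0,0,0],0.09]
    - [[0,0,0],[0,0,0],0.09]

```text
time: 30.25
tool_pos: [0.4681, 0.2529, 0.1237]
tool_rot: [3.14, 0.0, 2.019]
contact_force: [-0.3, -0.5, 0.2]
opening: 0.0901
grip_force: 0.0
```

Run:
```python
from h import *
m=robot.camera_model('wrist');im=robot.read_camera('wrist')
o=robot.observe();print(o['tool_pos'],o['tool_rot'],o['opening'])
p=np.array(meas(im,m,'green',(250,200),100,.014))-o['tool_pos'][:2]
y=o['tool_rot'][2];print(p@[np.cos(y),np.sin(y)],p@[np.sin(y),-np.cos(y)])
mk=cv2.inRange(hsv(im),(10,80,80),(25,255,255));n,l,s,c=cv2.connectedComponentsWithStats(mk)
print([(a[4],b.round()) for a,b in zip(s[1:],c[1:]) if a[4]>30])
```

```text
[0.46793836 0.25294101 0.12353   ] [3.14050404e+00 1.81839928e-04 2.01927649e+00] 0.08974559643061475
green circ 0.4692 0.2542 R 28.6 rect [469.6 253.6] [54.9 55.8] 11.5
0.0006159851094846468 0.0016815417622791965
[(np.int32(93), array([255., 163.])), (np.int32(210), array([249., 193.])), (np.int32(324), array([ 74., 294.])), (np.int32(328), array([424., 294.])), (np.int32(1326), array([180., 323.])), (np.int32(140), array([323., 311.])), (np.int32(160), array([342., 327.]))]
```

Request:
arm_command:
  moves:
    - [[0,0.0015,0.04],[0,0,0],0.09]
    - [[0,0.0015,0.08],[0,0,0],0.09]
    - [[0,0.0015,0.105],[0,0,0],0.09]
    - [[0,0.0015,0.1155],[0,0,0],0.09]
    - [[0,0.0015,0.1155],[0,0,0],0.085]

```text
time: 30.8
tool_pos: [0.4683, 0.2534, 0.0066]
tool_rot: [-3.139, -0.0, 2.02]
contact_force: [-0.1, -0.5, -0.5]
opening: 0.0865
grip_force: 0.0
```

Request:
arm_command:
  moves:
    - [[0,0,0],[0,0,0],0.06]
    - [[0,0,0],[0,0,0],0.045]
    - [[0,0,0],[0,0,0],0.045]
    - [[0,0,0],[0,0,0],0.045]
    - [[0,0,0],[0,0,0],0.045]
  squeeze: 20

```text
time: 31.3
tool_pos: [0.4691, 0.2538, 0.0082]
tool_rot: [3.14, 0.0, 2.02]
contact_force: [-1.0, -0.6, 4.3]
opening: 0.055
grip_force: 20.0
```

Request:
arm_command:
  moves:
    - [[0,0,-0.005],[0,0,0],0.045]
    - [[0,0,-0.02],[0,0,0],0.045]
    - [[0,0,-0.05],[0,0,0],0.045]
    - [[0,0,-0.09],[0,0,0],0.045]
    - [[0,0,-0.12],[0,0,0],0.045]
  squeeze: 25

```text
time: 31.8
tool_pos: [0.4689, 0.2538, 0.1296]
tool_rot: [3.141, 0.0, 2.02]
contact_force: [1.3, 0.0, -1.6]
opening: 0.0549
grip_force: 25.0
```

Request:
arm_command:
  moves:
    - [[-0.035,-0.004,0],[0,0,0],0.045]
    - [[-0.08,-0.008,0],[0,0,0],0.045]
    - [[-0.125,-0.013,0],[0,0,0],0.045]
    - [[-0.17,-0.017,0],[0,0,0],0.045]
    - [[-0.215,-0.022,0],[0,0,0],0.045]

```text
time: 32.3
tool_pos: [0.5425, 0.0488, 0.1277]
tool_rot: [3.142, 0.0, 2.02]
contact_force: [0.5, -0.1, 0.6]
opening: 0.0551
grip_force: 25.0
```

Request:
arm_command:
  moves:
    - [[-0.045,-0.005,0],[0,0,0],0.045]
    - [[-0.09,-0.009,0],[0,0,0],0.045]
    - [[-0.135,-0.014,0],[0,0,0],0.045]
    - [[-0.18,-0.018,0],[0,0,0],0.045]
    - [[-0.225,-0.023,0],[0,0,0],0.045]

```text
time: 32.8
tool_pos: [0.6194, -0.164, 0.1275]
tool_rot: [-3.141, -0.0, 2.02]
contact_force: [1.1, 0.5, -1.8]
opening: 0.0546
grip_force: 25.0
```

Request:
arm_command:
  moves:
    - [[-0.04,-0.004,0],[0,0,0],0.045]
    - [[-0.075,-0.008,0],[0,0,0],0.045]
    - [[-0.088,-0.009,0],[0,0,0],0.045]
    - [[-0.088,-0.009,0],[0,0,0],0.045]
    - [[-0.088,-0.009,0],[0,0,0],0.045]

```text
time: 33.3
tool_pos: [0.6488, -0.2448, 0.127]
tool_rot: [-3.141, -0.001, 2.02]
contact_force: [0.4, 0.8, -1.8]
opening: 0.0548
grip_force: 25.0
```

Request:
arm_command:
  moves:
    - [[0,0,0],[0,0,0],0.045]
    - [[0,0,0],[0,0,0],0.045]
    - [[0,0,0],[0,0,0],0.045]
    - [[0,0,0],[0,0,0],0.045]
    - [[0,0,0],[0,0,0],0.045]

```text
time: 33.8
tool_pos: [0.6494, -0.2451, 0.1276]
tool_rot: [3.142, 0.0, 2.02]
contact_force: [0.3, 0.3, -1.2]
opening: 0.0546
grip_force: 25.0
```

Run:
```python
from h import *
m=robot.camera_model('wrist');im=robot.read_camera('wrist')
o=robot.observe();print(o['tool_pos'],o['tool_rot'],o['opening'],o['qpos'])
q=m['R']@np.array([.623,-.175,.03])+m['t'];n=tuple(int(v) for v in (m['cx']+m['fx']*q[0]/q[2],m['cy']+m['fx']*q[1]/q[2]));print(n)
print(hsv(im)[n[1]-20:n[1]+20:10,n[0]-20:n[0]+20:20].reshape(-1,3).tolist())
p=np.array(meas(im,m,'kraft',n,100,.03))-o['tool_pos'][:2]
y=o['tool_rot'][2];print(p@[np.cos(y),np.sin(y)],p@[np.sin(y),-np.cos(y)])
cv2.imwrite('pics/w13.png',im[:,:,::-1])
```

```text
[ 0.6493449  -0.24525449  0.1275677 ] [3.14155329e+00 1.69455918e-04 2.02000108e+00] 0.054706027318073724 [-4.71390039e-01  7.34617355e-01  1.12558009e+00 -7.43416183e-05
  1.28123650e+00 -9.20573572e-01]
(255, 103)
[[14, 99, 183], [15, 100, 188], [14, 103, 184], [15, 101, 182], [14, 101, 185], [14, 102, 183], [15, 99, 185], [14, 99, 181]]
kraft circ 0.6242 -0.1765 R 57.6 rect [ 624.5 -176.6] [83.  83.2] 75.9
0.07283175150696759 0.0072503693771659074
```

View pics/w13.png

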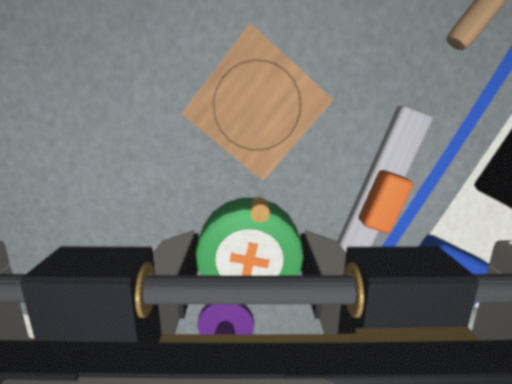

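Kraft base, pocket and held green are all clear. The base centre at (257,103) lies 73 mm ahead and 7 mm along tool y.

Request:
arm_command:
  moves:
    - [[0.035,0.003,0],[0,0,0],0.045]
    - [[0.073,0.007,0],[0,0,0],0.045]
    - [[0.073,0.007,0.03],[0,0,0],0.045]
    - [[0.073,0.007,0.06],[0,0,0],0.045]
    - [[0.073,0.007,0.075],[0,0,0],0.045]

```text
time: 34.35
tool_pos: [0.6227, -0.1758, 0.0502]
tool_rot: [-3.139, -0.002, 2.02]
contact_force: [-0.5, 0.7, -1.6]
opening: 0.0548
grip_force: 25.0
```

Request:
arm_command:
  moves:
    - [[0,0,0],[0,0,0],0.045]
    - [[0,0,0],[0,0,0],0.045]
    - [[0,0,0],[0,0,0],0.045]
    - [[0,0,0],[0,0,0],0.045]
    - [[0,0,0],[0,0,0],0.045]

```text
time: 34.85
tool_pos: [0.6244, -0.1769, 0.0535]
tool_rot: [3.14, 0.001, 2.02]
contact_force: [0.1, 0.3, -1.6]
opening: 0.0546
grip_force: 25.0
```

Request:
arm_command:
  moves:
    - [[0,0,0.005],[0,0,0],0.045]
    - [[0,0,0.01],[0,0,0],0.045]
    - [[0,0,0.015],[0,0,0],0.045]
    - [[0,0,0.019],[0,0,0],0.045]
    - [[0,0,0.02],[0,0,0],0.045]

```text
time: 35.35
tool_pos: [0.6237, -0.1765, 0.0331]
tool_rot: [-3.141, -0.0, 2.02]
contact_force: [-4.7, 1.8, 12.0]
opening: 0.0552
grip_force: 25.0
```

Request:
arm_command:
  moves:
    - [[0,0,0],[0,0,0],0.045]
    - [[0,0,0],[0,0,0],0.045]
    - [[0,0,0],[0,0,0],0.045]
    - [[0,0,0],[0,0,0],0.045]
    - [[0,0,0],[0,0,0],0.045]

```text
time: 35.85
tool_pos: [0.6237, -0.1766, 0.0331]
tool_rot: [-3.141, -0.0, 2.02]
contact_force: [-3.6, 1.2, 7.4]
opening: 0.0549
grip_force: 25.0
```

Request:
arm_command:
  moves:
    - [[0,0,0],[0,0,0],0.058]
    - [[0,0,0],[0,0,0],0.062]
    - [[0,0,0],[0,0,0],0.07]
    - [[0,0,0],[0,0,0],0.076]
    - [[0,0,0],[0,0,0],0.08]

```text
time: 36.35
tool_pos: [0.6239, -0.1766, 0.0323]
tool_rot: [-3.141, -0.0, 2.02]
contact_force: [-0.7, -0.1, 0.1]
opening: 0.0784
grip_force: 0.0
```

Request:
arm_command:
  moves:
    - [[0,0,-0.01],[0,0,0],0.085]
    - [[0,0,-0.04],[0,0,0],0.09]
    - [[0,0,-0.08],[0,0,0],0.09]
    - [[0,0,-0.1],[0,0,0],0.09]
    - [[0,0,-0.1],[0,0,0],0.09]

```text
time: 36.85
tool_pos: [0.626, -0.1774, 0.1372]
tool_rot: [3.136, 0.006, 2.02]
contact_force: [0.5, -0.2, 0.3]
opening: 0.0899
grip_force: 0.0
```

Request:
arm_command:
  moves:
    - [[0,0,0],[0,0,0],0.09]
    - [[0,0,0],[0,0,0],0.09]
    - [[0,0,0],[0,0,0],0.09]
    - [[0,0,0],[0,0,0],0.09]
    - [[0,0,0],[0,0,0],0.09]

```text
time: 37.35
tool_pos: [0.6237, -0.1765, 0.1318]
tool_rot: [-3.141, -0.001, 2.02]
contact_force: [0.3, -0.1, 0.4]
opening: 0.0902
grip_force: 0.0
```

Run:
```python
from h import *
m=robot.camera_model('wrist');im=robot.read_camera('wrist')
o=robot.observe();print(o['tool_pos'],o['tool_rot'],o['contact_force'])
meas(im,m,'green',(250,200),100,.039);meas(im,m,'kraft',(250,200),120,.03)
s=robot.read_camera('side')
cv2.imwrite('pics/s2.png',cv2.resize(s[60:340,150:430,::-1],None,fx=2,fy=2,interpolation=cv2.INTER_CUBIC))
```

```text
[ 0.62377449 -0.17658422  0.13194524] [-3.14098346e+00 -5.45027682e-04  2.01976800e+00] [-0.86746545  0.20960086  0.08502414]
green circ 0.6248 -0.176 R 28.9 rect [ 625.2 -176.2] [54.9 56.6] 18.1
kraft circ 0.6243 -0.1757 R 57.9 rect [ 624.3 -175.6] [84.4 83.5] 75.9
```

View pics/s2.png

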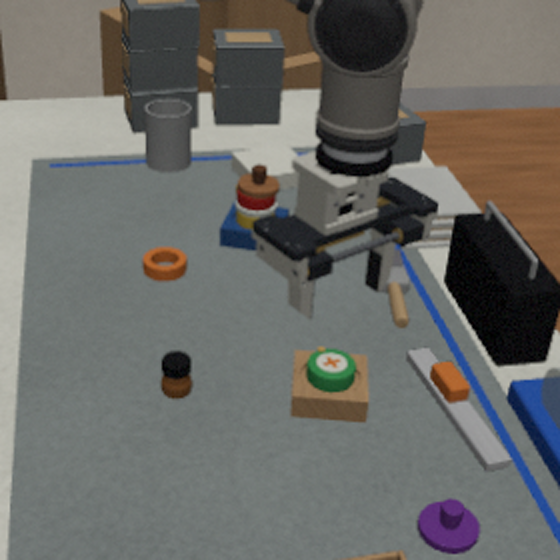

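The side view shows the stack upright on blue at (258,205) and green in the brown pocket at (331,370). The jar, tape ring and mug are untouched.

```bash
python3 -c "
from cell import robot
print(robot.hand_in())"
```

```text
the job is handed in; nothing more can be done
None
```

The job is handed in: yellow, spacer, red and cap are stacked on the blue base, and green is in the brown base's pocket. Camera checks put every piece within about 3 mm of centre, with the jar, tape ring and mug undisturbed. Hand-in returned no verdict.

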